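# Crank the cam fixture onto its dwell

## Robot

A 6-joint arm with a two-finger parallel gripper is mounted at the origin on a cart in front of the work surface, level with it; the furniture and walls round the work are solid. World frame = base frame: x ahead of the robot, y to its left, z up, the work surface at z = 0. Lengths are in m, angles in rad, forces in N, time in s.
With the tool pointing down it reaches from about 0.3 to 0.775 m from the base axis. Payload 14.6 kg.
Tool frame: the origin (TCP) lies at the very end of the fingers, on their centre line; the grasp point (between the pads) lies 19 mm behind it; z points along the fingers, y is the direction in which the jaws open and shut (so a half turn about z gives the same grasp; the last joint's range is limited). The gripper opens to 94 mm and grips with 3 to 60 N. Pads are 16 mm wide; open, the fingers measure 119 mm over their backs; the gripper's body (75 mm by 177 mm) begins 78 mm behind the grasp point.
Start: joints at [1.211, 0.3, 1.521, -0, 1.321, -0.067], TCP at [0.159, 0.527, 0.182] pointing down, gripper open.
Joint ranges: [-3.03, 3.03], [-0.79, 2.21], [0.23, 2.52], [-1.04, 4.18], [0, 3.07], [-2.55, 2.55]. Speed limits (rad/s): [2.22, 2.22, 2.57, 3.14, 3.14, 3.14].

## Interface

Orientations are given as [roll, pitch, yaw] about the fixed x, y, z axes, in that order (R = Rz(yaw) Ry(pitch) Rx(roll)).
In Python, from station import ctrl, eyes gives the robot as it stands.
- The arm moves only by the tool jog_arm, never from a script. Its argument "moves" is a list of rows, each a list of 3 entries, a list of its own where there are three numbers: the shift along the world's x, y, z in mm, then the turn, a rotation vector about the world's x, y, z in units of 5 degrees (1.0 is 5 degrees), then the finger opening in mm, from 0 to 94. In form: [[[tx, ty, tz], [wx, wy, wz], jaw], ...]. A call has 1 to 5 rows; each row is the pose to reach, as a shift and turn from the pose commanded when the call began; what a row does not reach only later rows make up. A row lasts 1/12 s, in which the tool goes at most 41.7 mm and 7.16 degrees, less where a joint would pass 70% of its speed; a pose out of reach is approached as far as the arm can. A call with a gripper value outside its range is refused whole. The fingers move at their own pace and stop on an object; "squeeze" is the grip in N (left out, the last holds). Time passes only in rows, so rows that repeat a pose let the fingers close. It gives the time, the measured TCP pose, the force and the opening at its end, in the units of the state.
- ctrl.get_obs(): the state, without advancing time (a new reading comes with each control period).
- eyes.camera(name): name is "side" or "top"; returns a dict with "frame" (420x560x3 uint8, red, green, blue), "vertical_fov" (degrees; the focal length in pixels is half the picture's height over the tangent of half this angle, whatever the lens; pixels are square), "cx", "cy" (the principal point, pixels), "k1" (the pictures are not rectified: a ray, as slopes to the right and down, at radius r is drawn at 1 + k1 r^2 times it, then the intrinsics apply), "eye" and "attitude" of the camera in the world. Camera axes: x right, y down, z forward; pixel columns grow to the right and rows downward; lengths in m; the calibration is good to about 2 mm. A picture is of the moment at which its call begins. There is no depth.
- ctrl.hand_in(): hands the job in, once; it reports no verdict.
The state is a dict: "time_s": time; "qpos": joint angles; "joint_vel": joint speeds; "tau": joint torques, N m; "ee_pos": TCP position; "eef_rot": TCP orientation; "force": force on the tool from outside, world axes, zero at the start; "moment": the same for the moment, N m; "grip_width": finger opening in m.
Only numpy, scipy, OpenCV 4.12 (cv2) and the standard library are available. Lean on these libraries where they do the work, as an engineer would, in place of code of your own. Each camera call takes 0.05 s, during which the arm holds its last target.

## Task

Two identical cam fixtures stand on the bench. On the one that holds the green wax block, turn the crank counter-clockwise (seen from above) until the follower's roller rests on the cam's dwell, the arc marked yellow, so that the pusher has moved its full travel and carried the block up to the stop; then let go. Leave the empty fixture's crank as it is.

Things in the scene. Friction and masses are not known exactly. Their poses are not given: they have to be found in the camera images.
- cam_fixture: The fixture that holds the wax block, fixed: grey plate 100 x 215 x 12 mm. Origin on the vertical camshaft's axis, at bench height; z up; y points from the camshaft along the follower to block and stop (plate from y = -45 to 170 mm, x = -50 to 50 mm). The steel disc cam (base radius 18, dwell radius 28 mm) meets the roller on its +y side. Only hub (60 mm), crank arm and handle stand above 48 mm.
- crank_handle (a point): On the axis of the loaded fixture's crank handle, 80 mm above the bench: upright, black, 18 mm in diameter, from 56 to 102 mm above the bench, spinning freely on its pin. It is at the end of a crank arm (15 mm wide, top at 54 mm), 65 mm from the camshaft's axis, and runs round it in a level circle. It needs 3 to 8 N. The arm points along the point's -y axis.
- crank (a joint): Angle of the loaded fixture's crank and cam (rad), growing counter-clockwise seen from above. 0: middle of the dwell on the roller, handle straight away from the follower (fixture's -y). The dwell spans -0.4 to 0.4; past it the follower falls back. Starts between -2.4 and -1.6; stops at -2.7 and 1.3. Friction keeps it where it is left.
- follower (a joint): Travel of the follower with its brass pusher plate along the fixture's +y (m): about 0 with the roller on the cam's base circle (start), about 0.010 with the roller on the dwell. A spring (3 to 5 N) keeps the roller on the cam.
- wax_center (a point): Centre of the loose green wax block, 90 x 50 x 24 mm, lying on the loaded fixture's plate between pusher and stop, at first 121 mm from the camshaft's axis along the fixture's y. The pusher carries it about 8 mm, to about 2 mm from the stop.
- spare_crank_handle (a point): The same point on the crank handle of the other, empty fixture, which is identical; not to be turned.

How it is judged:
By the outcome, as a careful person would: the job done as asked, in the order asked, and still so for the second after the job is handed in, with the robot touching nothing.
It also fails if it takes over 32 s, if anything falls off the work surface, if the arm or the gripper's body presses on something with over 40 N, if the wrist force passes 120 N, or if a joint passes its speed limit or range.

## Working session

There is one attempt and no reset: what is moved stays moved. The work goes in short steps, Python scripts to look and compute and a tool call to move; the robot and the scene stay as the last step left them, time stands still between calls to the robot, and variables do not carry over. Pictures are saved under pics/ and viewed, and the job is handed in when it is done.

Besides the shell and the picture viewer there is one more tool, called after "Emit:" as name([rows], argument=value, ...), one row to a line, values as JSON. jog_arm: Moves the arm, as the interface text tells. Its arguments: {"type":"object","properties":{"moves":{"type":"array","items":{"type":"array"}},"squeeze":{"type":"number"}},"required":["moves"]}

```bash
mkdir -p pics; python3 - <<'E'
from station import ctrl, eyes
import cv2
o=ctrl.get_obs();print(o)
for n in("side","top"):
    c=eyes.camera(n);f=c.pop("frame");print(n,c)
    cv2.imwrite(f"pics/{n}0.png",f[:,:,::-1])
E
```

```text
{'time_s': 0.0, 'qpos': array([ 1.21137979e+00,  3.00459703e-01,  1.52159547e+00, -1.71795448e-06,
        1.32068557e+00, -6.65847265e-02]), 'joint_vel': array([ 0.00080998,  0.00098387, -0.00114269,  0.00037655, -0.00028726,
       -0.00020431]), 'tau': array([ 1.85030731e-03, -5.31810451e+01, -3.52742565e+01,  7.09202746e-02,
        2.43278418e-02, -1.22214001e-04]), 'ee_pos': array([0.15865774, 0.52631383, 0.18118651]), 'eef_rot': array([-3.14044700e+00, -7.47284665e-05,  2.84876122e+00]), 'force': array([ 0.58066935, -0.26905284,  0.34997906]), 'moment': array([ 0.015602  ,  0.02925042, -0.018913  ]), 'grip_width': 0.09427439578630692}
side {'vertical_fov': 47.775118489720015, 'cx': 277.3597562314146, 'cy': 213.11114282357076, 'k1': -0.0566684990323668, 'eye': array([ 1.47232251, -0.61040173,  0.7307173 ]), 'attitude': array([-2.08258644, -0.01307733,  0.96380582])}
top {'vertical_fov': 43.90604912450912, 'cx': 282.2827304438444, 'cy': 211.78202018845084, 'k1': -0.13553223040242257, 'eye': array([0.38672528, 0.04534124, 1.47046309]), 'attitude': array([-3.05617867,  0.01014761, -1.58159158])}
```

View pics/top0.png

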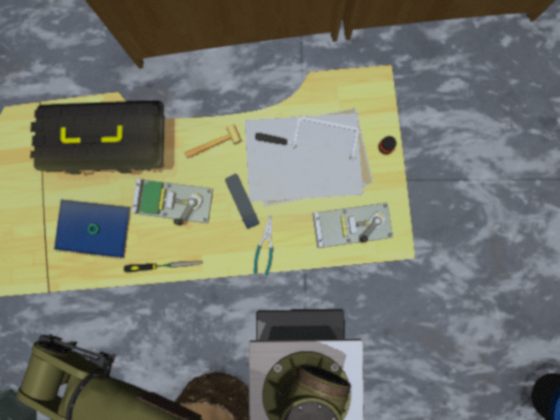

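View pics/side0.png

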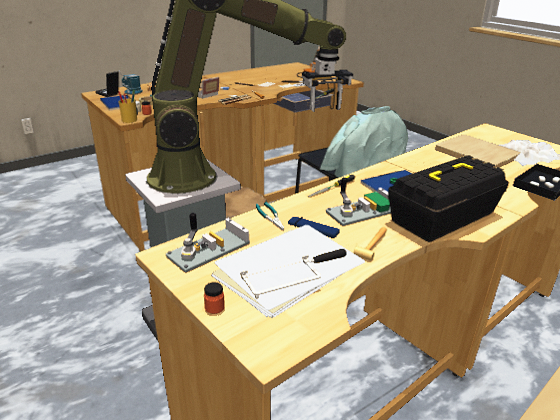

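The top view shows the loaded fixture (green block near 150,197; hub near 193,202; handle near 180,221). The empty fixture is at about 355,225. I'll zoom in on the loaded one.

```bash
cat > h.py <<'E'
import numpy as np, cv2
from scipy.spatial.transform import Rotation as R
from station import ctrl, eyes
def prep(c):
    f=210/np.tan(np.radians(c["vertical_fov"]/2))
    return f,R.from_euler('xyz',c["attitude"]).as_matrix(),np.array(c["eye"])
def K(c):
    f=prep(c)[0]; return np.array([[f,0,c["cx"]],[0,f,c["cy"]],[0,0,1.]])
def back(c,uv,z):
    f,M,e=prep(c)
    s=cv2.undistortPoints(np.array([[uv]],float),K(c),np.array([c["k1"],0,0,0.]))[0,0]
    d=M@np.array([s[0],s[1],1]); return e+d*(z-e[2])/d[2]
def proj(c,P):
    f,M,e=prep(c)
    q=(np.atleast_2d(P)-e)@M; s=q[:,:2]/q[:,2:]
    r=(s**2).sum(1,keepdims=True); s=s*(1+c["k1"]*r); return s*f+[c["cx"],c["cy"]]
def crop(c,name,x0,y0,w,h,k=8):
    im=c["frame"][y0:y0+h,x0:x0+w,::-1]
    cv2.imwrite(name,cv2.resize(im,None,fx=k,fy=k,interpolation=cv2.INTER_CUBIC))
E
python3 - <<'E'
from h import *
c=eyes.camera("top");crop(c,"pics/tz1.png",125,165,100,70)
for uv in[(150,197),(193,202)]:print(back(c,uv,.04))
s=eyes.camera("side");crop(s,"pics/sz1.png",320,165,100,70)
E
```

```text
[0.555138   0.42781184 0.04      ]
[0.53950867 0.30612028 0.04      ]
```

View pics/tz1.png

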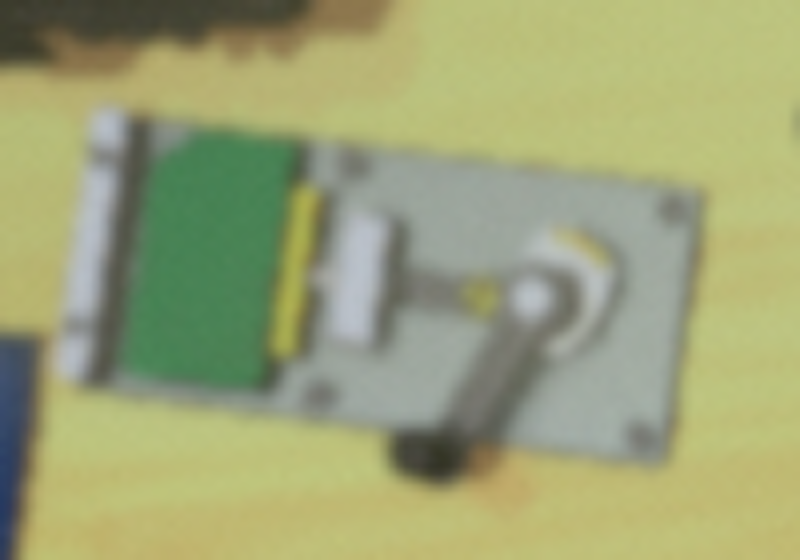

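View pics/sz1.png

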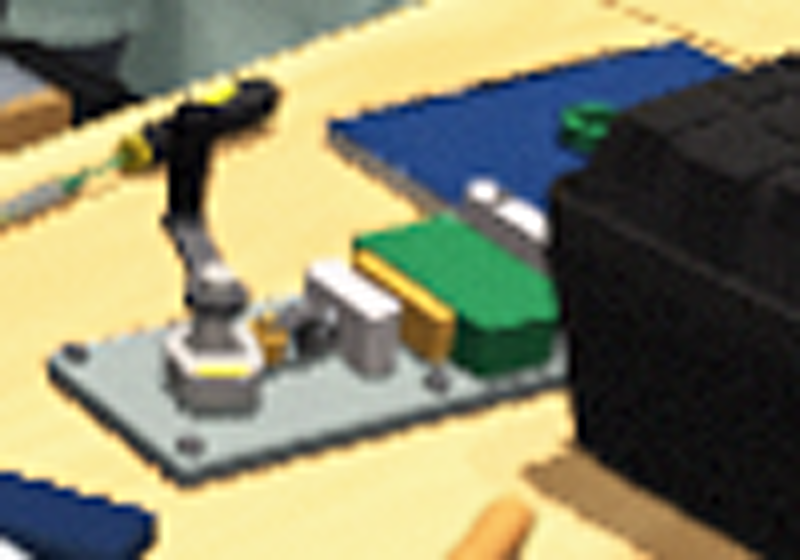

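```bash
python3 - <<'E'
from h import *
from scipy.optimize import least_squares
c=eyes.camera("top");s=eyes.camera("side")
def px(u,v,x0,y0,k=8): return np.array([(u+.5)/k-.5+x0,(v+.5)/k-.5+y0])
T=lambda u,v:px(u,v,125,165); S=lambda u,v:px(u,v,320,165)
obs=[(c,T(703,190),(50,-45,12)),(c,T(662,462),(-50,-45,12)),(c,T(530,298),(0,0,60)),
 (s,S(50,362),(-50,-45,12)),(s,S(185,480),(50,-45,12)),(s,S(215,272),(0,0,60))]
def W(p,P):
    a=p[2];P=np.array(P)/1000
    return np.array([p[0]+P[0]*np.cos(a)-P[1]*np.sin(a),p[1]+P[0]*np.sin(a)+P[1]*np.cos(a),P[2]])
def hd(p): # handle axis at height, angle
    return lambda z:W(p,(65*np.sin(p[3]),-65*np.cos(p[3]),z))
def res(p,full=True):
    r=[proj(cc,W(p,P))[0]-uv for cc,uv,P in obs]
    h=hd(p)
    r.append(proj(c,h(102))[0]-T(418,452))
    r.append(proj(c,h(102))[0]*0)
    r.append(proj(s,h(102))[0]-S(190,112))
    return np.concatenate(r)
b=least_squares(res,[.54,.306,0,-2]);p=b.x
print(p,np.degrees(p[2:]));print(res(p).reshape(-1,2).round(2))
for t in np.linspace(p[3],0.1,6):
    q=p.copy();q[3]=t;print(round(t,2),hd(q)(80).round(4),np.hypot(*hd(q)(80)[:2]))
np.save("p.npy",p)
E
```

```text
[ 0.5403225   0.30755932 -0.14154787 -1.92171997] [  -8.11009535 -110.1064439 ]
[[-0.02 -0.94]
 [ 0.09 -0.01]
 [ 0.35 -0.86]
 [-0.91 -1.42]
 [-0.25 -1.67]
 [ 0.49  0.19]
 [-0.1  -0.17]
 [ 0.    0.  ]
 [-0.24 -1.18]]
-1.92 [0.483  0.3383 0.08  ] 0.5897247700686786
-1.52 [0.4756 0.3133 0.08  ] 0.5694873322083474
-1.11 [0.4785 0.2873 0.08  ] 0.5581875633723644
-0.71 [0.4915 0.2647 0.08  ] 0.558214112229263
-0.3 [0.5123 0.2489 0.08  ] 0.569561198592956
0.1 [0.5376 0.2426 0.08  ] 0.5898307981723588
```

Emit:
jog_arm([
  [[35,-20,0],[0,0,0],94],
  [[70,-40,0],[0,0,0],70],
  [[105,-60,0],[0,0,0],60],
  [[140,-80,0],[0,0,0],60],
  [[175,-100,0],[0,0,0],60],
], squeeze=25)

```text
time_s: 0.72
ee_pos: [0.3351, 0.4254, 0.1818]
eef_rot: [3.141, 0.0, 2.849]
force: [0.5, 0.2, -0.4]
grip_width: 0.0705
```

Emit:
jog_arm([
  [[35,-20,0],[0,0,0],60],
  [[70,-40,0],[0,0,0],60],
  [[105,-60,0],[0,0,0],60],
  [[140,-80,0],[0,0,0],60],
  [[149,-88,0],[0,0,0],60],
])

```text
time_s: 1.13
ee_pos: [0.4865, 0.3356, 0.1813]
eef_rot: [-3.141, 0.0, 2.845]
force: [0.2, -0.3, -0.7]
grip_width: 0.0601
```

Emit:
jog_arm([
  [[0,0,-20],[0,0,0],60],
  [[0,0,-40],[0,0,0],60],
  [[0,0,-40],[0,0,0],60],
])

```text
time_s: 1.38
ee_pos: [0.4814, 0.3375, 0.138]
eef_rot: [-3.137, -0.004, 2.848]
force: [0.1, 0.1, -0.1]
grip_width: 0.06
```

```bash
python3 - <<'E'
from h import *
o=ctrl.get_obs();print(o["time_s"],o["ee_pos"],o["eef_rot"],o["force"],o["grip_width"])
c=eyes.camera("top");crop(c,"pics/tz2.png",125,165,100,70)
s=eyes.camera("side");crop(s,"pics/sz2.png",300,125,100,75)
print(proj(s,o["ee_pos"]))
E
```

```text
1.3833 [0.48139655 0.33751515 0.13795896] [-3.13729198 -0.00389879  2.84821062] [ 0.08660766  0.10713279 -0.08633097] 0.06003600697708509
[[343.44838203 166.75631315]]
```

View pics/sz2.png

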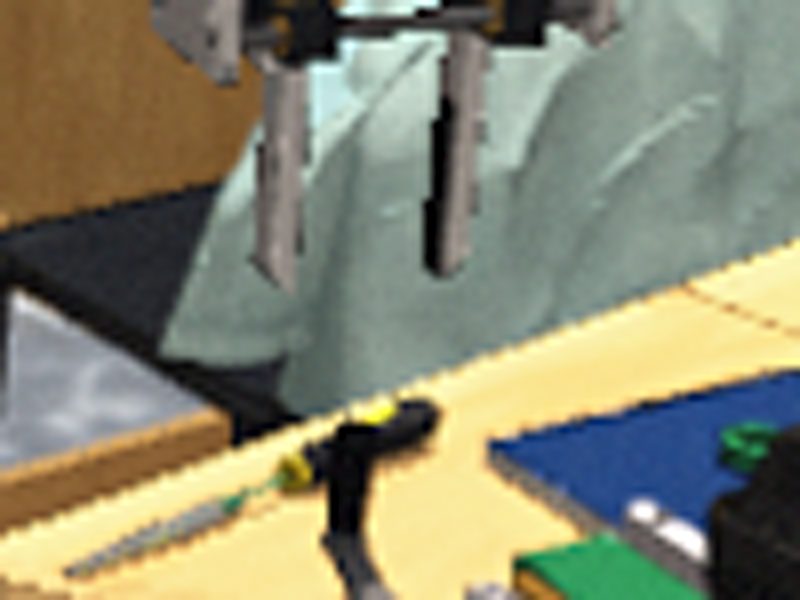

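```bash
python3 - <<'E'
from h import *
o=ctrl.get_obs();print(o["time_s"],o["ee_pos"],o["eef_rot"],o["force"],o["grip_width"])
c=eyes.camera("top");crop(c,"pics/tz3.png",125,165,100,70)
s=eyes.camera("side");crop(s,"pics/sz3.png",300,125,100,75)
o=ctrl.get_obs();print(o["time_s"],o["ee_pos"])
M=R.from_euler('xyz',o["eef_rot"]).as_matrix()
for k in(.03,-.03):
  for z in (0,.02): print((proj(s,o["ee_pos"]+M@[0,k,-z])-[300,125])*8, (proj(c,o["ee_pos"]+M@[0,k,-z])-[125,165])*8)
p=np.load("p.npy");print(p)
E
```

```text
1.4833 [0.48242221 0.33868721 0.14189236] [-3.14090610e+00 -6.31039211e-04  2.84907138e+00] [-0.45049934  0.38583497 -0.64505942] 0.06001595573703035
1.5833 [0.48294884 0.33913696 0.14317049]
[[424.34129556 313.52707336]] [[296.51716636 412.99622721]]
[[428.86001485 266.02780539]] [[281.5799937  408.29431956]]
[[283.72860461 330.90840963]] [[472.2115983  464.69861787]]
[[287.38468624 282.94632713]] [[459.81327351 460.75687792]]
[ 0.5403225   0.30755932 -0.14154787 -1.92171997]
```

View pics/sz3.png

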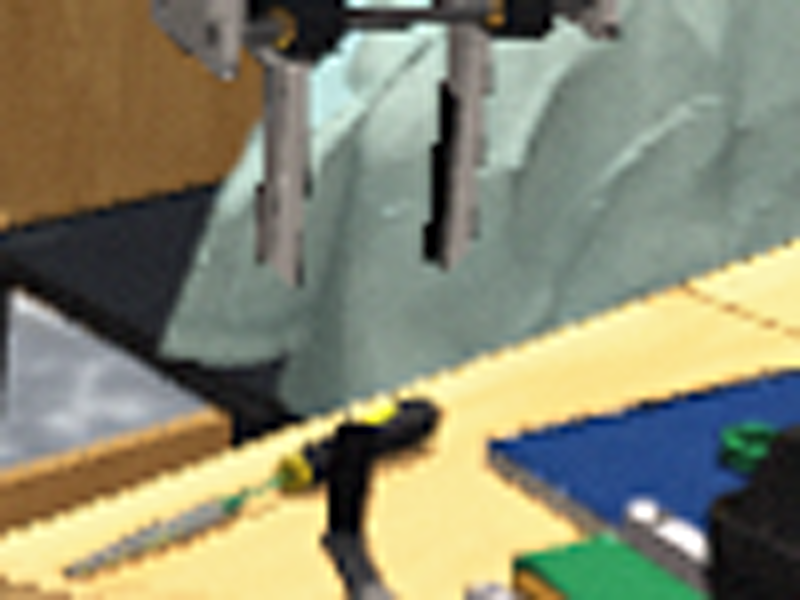

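View pics/tz3.png

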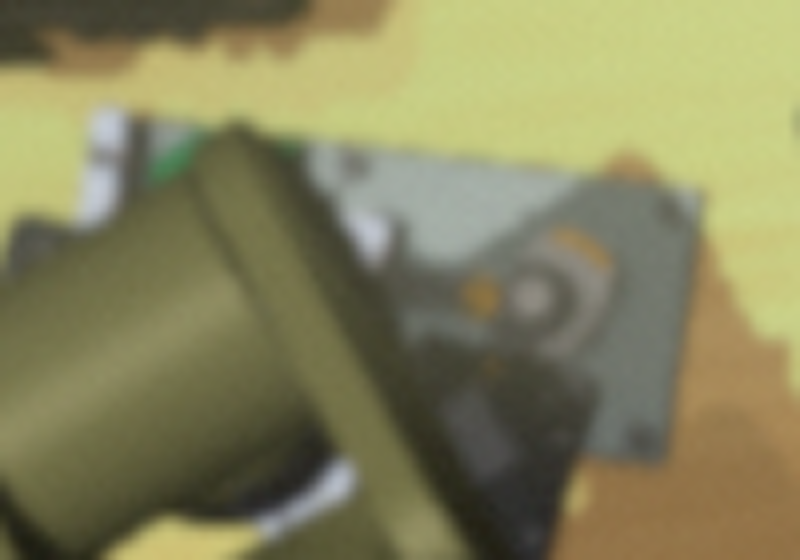

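```bash
python3 - <<'E'
from h import *
o=ctrl.get_obs()
c=eyes.camera("top");s=eyes.camera("side")
M=R.from_euler('xyz',o["eef_rot"]).as_matrix()
ims={}
for cc,n in((c,"top"),(s,"side")):
  x0,y0,w,h=(110,150,125,94) if n=="top" else (280,60,125,94)
  im=cv2.resize(cc["frame"][y0:y0+h,x0:x0+w,::-1],None,fx=6,fy=6,interpolation=cv2.INTER_CUBIC)
  for z,col in((.097,(0,0,255)),(.137,(255,0,0))):
    q=np.array([proj(cc,o["ee_pos"]+M@np.array([a*.0375,b*.0885,-z]))[0] for a,b in((1,1),(1,-1),(-1,-1),(-1,1))])
    cv2.polylines(im,[((q-[x0,y0])*6+3).astype(int)],True,col,1)
  q=(proj(cc,o["ee_pos"])[0]-[x0,y0])*6+3;cv2.circle(im,tuple(q.astype(int)),3,(0,255,255),-1)
  cv2.imwrite(f"pics/ov_{n}.png",im)
E
```

```text
(no output)
```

View pics/ov_top.png

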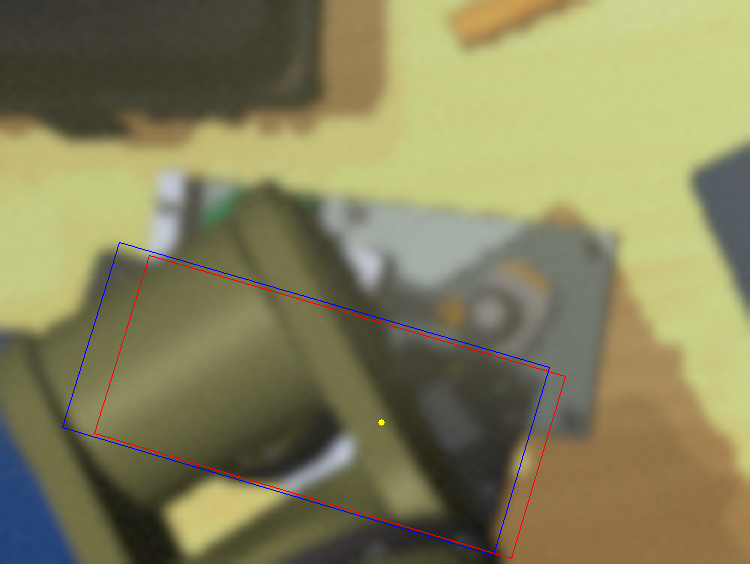

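View pics/ov_side.png

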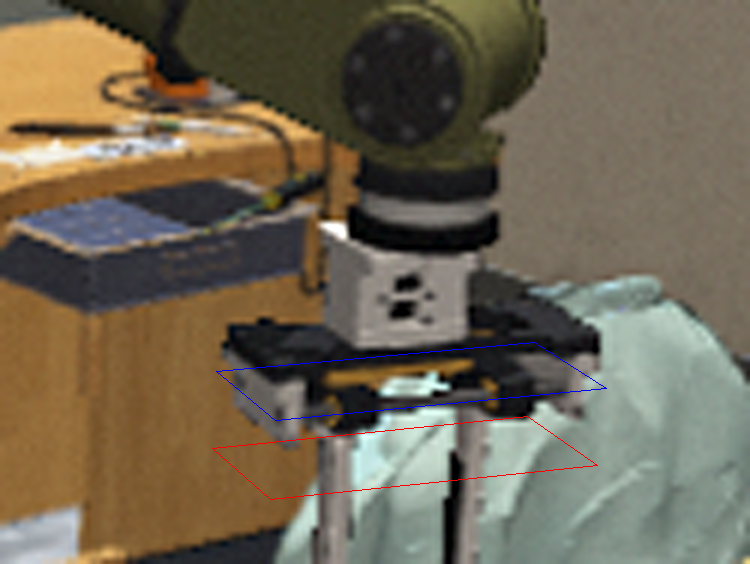

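The gripper appears about 17 mm higher in the side view than its reported pose says, while the top view agrees in xy. I'll descend part way and look again at how the fingers sit against the handle.

Emit:
jog_arm([
  [[0,0,-20],[0,0,0],60],
  [[0,0,-40],[0,0,0],60],
  [[0,0,-60],[0,0,0],60],
  [[0,0,-60],[0,0,0],60],
])

```text
time_s: 2.02
ee_pos: [0.4814, 0.3379, 0.0789]
eef_rot: [-3.138, -0.003, 2.849]
force: [0.6, -0.1, -0.9]
grip_width: 0.0598
```

```bash
python3 - <<'E'
from h import *
s=eyes.camera("side");s=eyes.camera("side")
o=ctrl.get_obs();print(o["time_s"],o["ee_pos"],o["force"])
crop(s,"pics/sz4.png",300,125,100,75)
print((proj(s,o["ee_pos"])[0]-[300,125])*8)
E
```

```text
2.1167 [0.48285786 0.33879695 0.0825753 ] [ 0.44641806 -0.42409219 -0.65266918]
[341.27613691 463.16358592]
```

View pics/sz4.png

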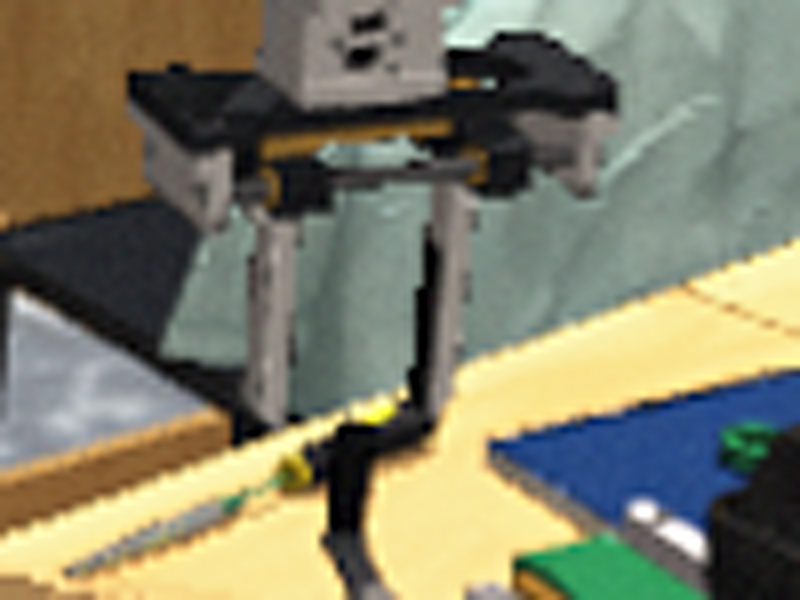

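Emit:
jog_arm([
  [[0,0,-8],[0,0,0],60],
  [[0,0,-17],[0,0,0],60],
  [[0,0,-17],[0,0,0],60],
])

```text
time_s: 2.37
ee_pos: [0.4823, 0.3383, 0.0636]
eef_rot: [-3.141, -0.001, 2.849]
force: [-0.0, -0.5, -0.5]
grip_width: 0.0598
```

```bash
python3 - <<'E'
from h import *
s=eyes.camera("side");s=eyes.camera("side")
o=ctrl.get_obs();print(o["time_s"],o["ee_pos"],o["force"])
crop(s,"pics/sz5.png",300,125,100,75)
c=eyes.camera("top");crop(c,"pics/tz5.png",125,165,100,70)
E
```

```text
2.4667 [0.48270143 0.3385474  0.06472411] [-0.02170157  0.30955355  0.66081925]
```

View pics/sz5.png

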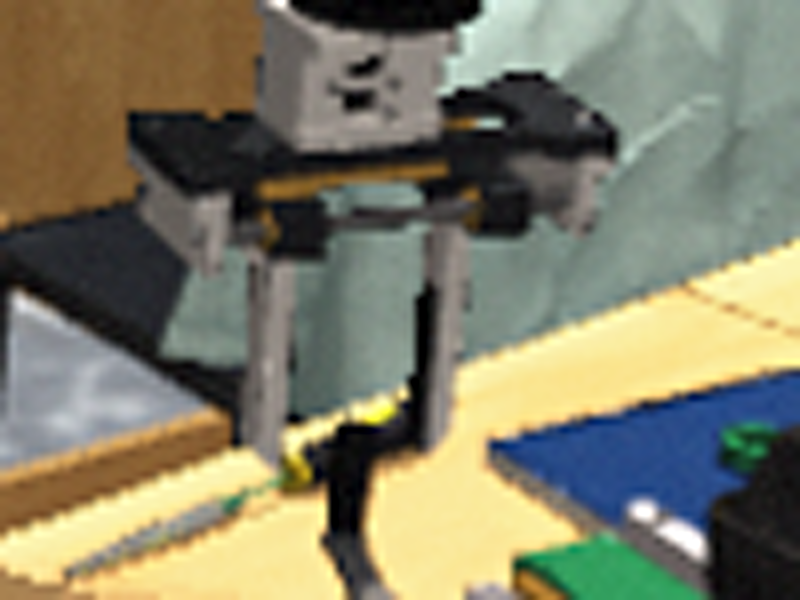

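View pics/tz5.png

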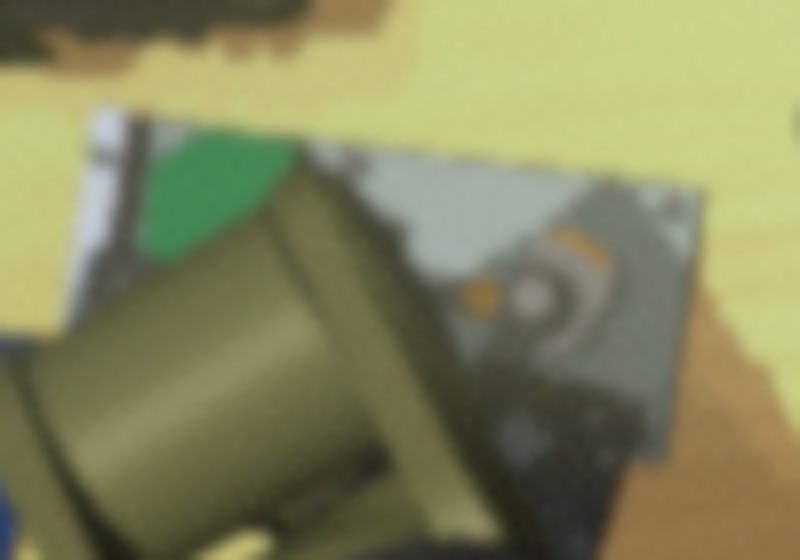

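Emit:
jog_arm([
  [[0,0,0],[0,0,0],40],
  [[0,0,0],[0,0,0],25],
  [[0,0,0],[0,0,0],12],
  [[0,0,0],[0,0,0],12],
  [[0,0,0],[0,0,0],12],
], squeeze=8)

```text
time_s: 2.93
ee_pos: [0.4828, 0.3386, 0.0649]
eef_rot: [3.141, 0.0, 2.849]
force: [-0.4, -0.5, 0.1]
grip_width: 0.0301
```

```bash
python3 - <<'E'
from h import *
o=ctrl.get_obs();print(o)
s=eyes.camera("side")
crop(s,"pics/sz6.png",300,125,100,75)
E
```

```text
{'time_s': 2.9333, 'qpos': array([ 5.49532053e-01,  5.03398118e-01,  1.52289844e+00, -2.39686717e-06,
        1.11514827e+00, -7.28458661e-01]), 'joint_vel': array([-1.25308912e-03, -2.31975478e-04,  4.61612163e-04,  6.41657852e-05,
        1.49355289e-03,  5.13127428e-04]), 'tau': array([-2.69539894e-03, -6.11733913e+01, -3.19739878e+01,  4.02140559e-02,
        6.30056136e-02,  1.19786073e-04]), 'ee_pos': array([0.48279088, 0.33860912, 0.06485198]), 'eef_rot': array([3.14148378e+00, 1.00016434e-04, 2.84878809e+00]), 'force': array([-0.40949241, -0.47508958,  0.12607143]), 'moment': array([ 0.02655004, -0.0194912 , -0.01454359]), 'grip_width': 0.0301200966495954}
```

View pics/sz6.png

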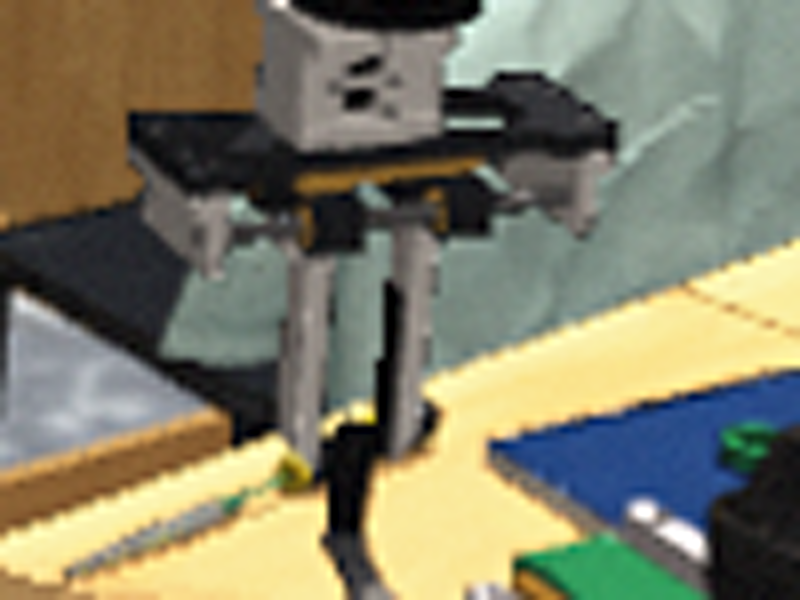

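Emit:
jog_arm([
  [[0,0,0],[0,0,0],10],
  [[0,0,0],[0,0,0],10],
  [[0,0,0],[0,0,0],10],
  [[0,0,0],[0,0,0],10],
  [[0,0,0],[0,0,0],10],
])

```text
time_s: 3.4
ee_pos: [0.4828, 0.3388, 0.0648]
eef_rot: [3.141, 0.0, 2.849]
force: [-0.3, 3.4, 1.4]
grip_width: 0.0178
```

```bash
python3 - <<'E'
from h import *
s=eyes.camera("side");o=ctrl.get_obs();print(o["ee_pos"],o["force"],o["grip_width"])
crop(s,"pics/sz7.png",300,125,100,75)
E
```

```text
[0.4827529  0.3387354  0.06483648] [0.34268234 3.31474997 0.51755724] 0.017919625006170288
```

View pics/sz7.png

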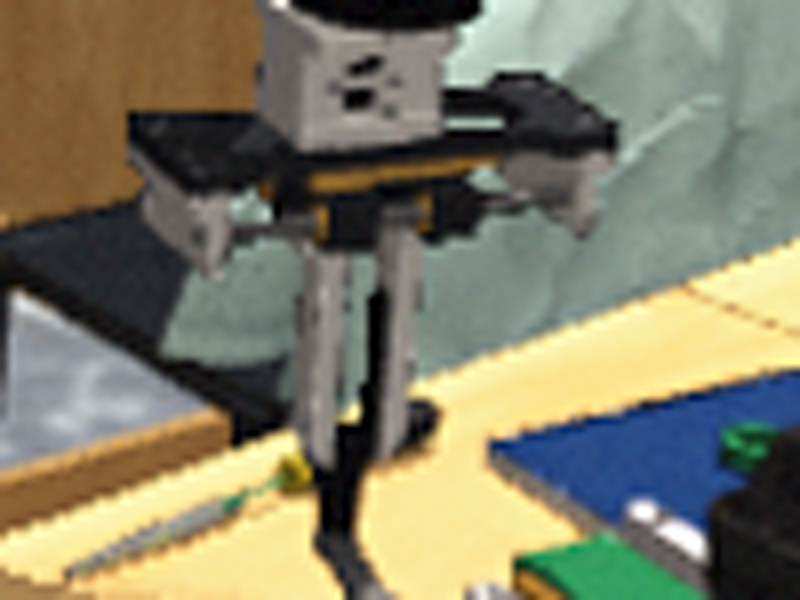

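Width of 17.9 mm matches the 18 mm handle, so it is gripped. I'll refine the centre from the top view and compute the arc.

```bash
python3 - <<'E'
from h import *
c=eyes.camera("top")
px=lambda u,v:((u+.5)/8-.5+125,(v+.5)/8-.5+165)
a,b,h=back(c,px(703,190),.012),back(c,px(662,462),.012),back(c,px(530,298),.06)
hd=back(c,px(418,452),.102)
d=a-b;yaw=np.arctan2(d[1],d[0]);m=(a+b)/2
ctr=m+.045*np.array([-np.sin(yaw),np.cos(yaw),0])
print(np.linalg.norm(d),yaw,ctr,h,hd,np.linalg.norm((hd-h)[:2]))
C=(ctr+h)[:2]/2
e=ctrl.get_obs()["ee_pos"][:2]
print("r tool",np.linalg.norm(e-C))
for yw in(yaw,-.1415):
  v=e-C; th=np.arctan2(v[1],v[0])-yw+np.pi/2; th=(th+np.pi)%(2*np.pi)-np.pi;print("theta",th)
C=np.array([.539,.3075]);v=e-C;t0=np.arctan2(*v[::-1]);r=np.hypot(*v);print(r)
P=np.array([C+r*np.array([np.cos(t0+.08*k),np.sin(t0+.08*k)]) for k in range(0,27)])
for k in range(0,25,5): print(k,((P[k+1:k+6]-P[k])*1000).round(1).tolist())
E
```

```text
0.09740101905353622 -0.1486043333228416 [0.5392787 0.307604  0.012    ] [0.53796596 0.30852661 0.06      ] [0.48260101 0.33801716 0.102     ] 0.06272934206831712
r tool 0.0637267077037244
theta -1.9239227972482382
theta -1.9310271305710796
0.06433047342413285
0 [[-2.3, -4.6], [-4.3, -9.4], [-5.8, -14.3], [-7.0, -19.3], [-7.7, -24.4]]
5 [[-0.3, -5.1], [-0.3, -10.3], [0.2, -15.4], [1.1, -20.5], [2.4, -25.4]]
10 [[1.7, -4.9], [3.8, -9.6], [6.2, -14.1], [9.0, -18.4], [12.1, -22.5]]
15 [[3.4, -3.8], [7.2, -7.4], [11.2, -10.6], [15.4, -13.5], [19.9, -16.0]]
20 [[4.7, -2.2], [9.5, -4.0], [14.4, -5.4], [19.5, -6.4], [24.6, -7.0]]
```

Emit:
jog_arm([
  [[-2.3,-4.6,0],[0,0,0.6],10],
  [[-4.3,-9.4,0],[0,0,1.2],10],
  [[-5.9,-14.3,0],[0,0,1.8],10],
  [[-7.1,-19.3,0],[0,0,2.4],10],
  [[-7.9,-24.4,0],[0,0,3],10],
], squeeze=20)

```text
time_s: 3.92
ee_pos: [0.4753, 0.3139, 0.0648]
eef_rot: [3.141, 0.001, 3.113]
force: [4.3, 3.0, -2.4]
grip_width: 0.0176
```

```bash
python3 - <<'E'
from h import *
s=eyes.camera("side");o=ctrl.get_obs();print(o["time_s"],o["ee_pos"],o["force"],o["grip_width"],o["eef_rot"])
crop(s,"pics/sz8.png",300,125,100,75)
c=eyes.camera("top");crop(c,"pics/tz8.png",125,165,100,70)
E
```

```text
3.9667 [0.47529418 0.31320814 0.06481676] [ 3.56801709 -0.11200468 -1.51437673] 0.017572857942561148 [-3.14149474e+00  1.15808486e-03  3.11671100e+00]
```

View pics/sz8.png

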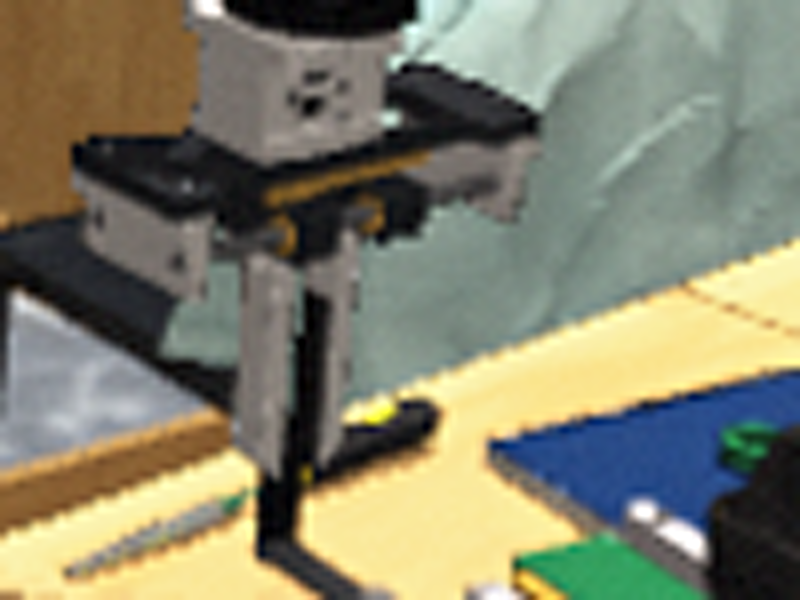

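The handle follows and the forces are small.

Emit:
jog_arm([
  [[0,-5.1,0],[0,0,0.6],10],
  [[0.1,-10.3,0],[0,0,1.2],10],
  [[0.6,-15.4,0],[0,0,1.8],10],
  [[1.6,-20.5,0],[0,0,2.4],10],
  [[2.9,-25.4,0],[0,0,3],10],
])

```text
time_s: 4.43
ee_pos: [0.4783, 0.2892, 0.0649]
eef_rot: [3.141, 0.001, -2.91]
force: [4.7, 6.3, -2.9]
grip_width: 0.0176
```

Emit:
jog_arm([
  [[1.7,-4.9,0],[0,0,0.6],10],
  [[3.8,-9.6,0],[0,0,1.2],10],
  [[6.2,-14.1,0],[0,0,1.8],10],
  [[9,-18.4,0],[0,0,2.4],10],
  [[12.1,-22.5,0],[0,0,3],10],
])

```text
time_s: 4.85
ee_pos: [0.4903, 0.2674, 0.0648]
eef_rot: [3.14, 0.002, -2.648]
force: [3.4, 10.9, -3.1]
grip_width: 0.0175
```

```bash
python3 - <<'E'
from h import *
s=eyes.camera("side");o=ctrl.get_obs();print(o["time_s"],o["ee_pos"],o["force"],o["grip_width"],o["eef_rot"])
v=o["ee_pos"][:2]-[.539,.3075];print(np.hypot(*v),np.arctan2(v[1],v[0])+.145+np.pi/2)
crop(s,"pics/sz9.png",300,125,100,75)
E
```

```text
4.9 [0.49079592 0.2667896  0.06483615] [ 5.56806639  7.84241284 -3.90707626] 0.017770046243165343 [ 3.14054454e+00  2.07329361e-03 -2.64459475e+00]
0.0630949348973563 -0.7244790870970843
```

View pics/sz9.png

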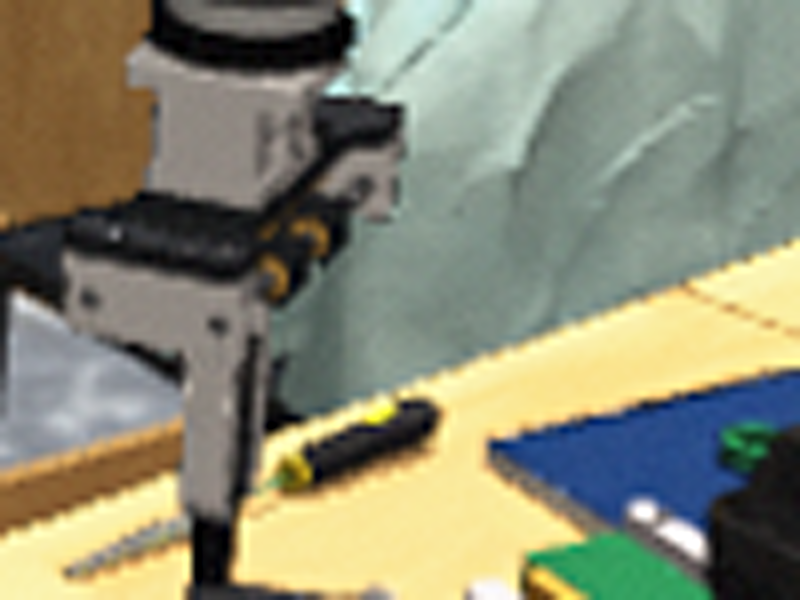

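Emit:
jog_arm([
  [[3.7,-3.6,0],[0,0,0.6],10],
  [[7.6,-7.0,0],[0,0,1.2],10],
  [[11.7,-10,0],[0,0,1.8],10],
  [[16,-12.7,0],[0,0,2.4],10],
  [[20.5,-15,0],[0,0,3],10],
])

```text
time_s: 5.32
ee_pos: [0.5102, 0.252, 0.0648]
eef_rot: [3.14, 0.0, -2.386]
force: [-0.7, 6.2, 1.4]
grip_width: 0.0175
```

Emit:
jog_arm([
  [[4.7,-2.1,0],[0,0,0.6],10],
  [[9.5,-3.8,0],[0,0,1.2],10],
  [[14.5,-5.1,0],[0,0,1.8],10],
  [[19.6,-6,0],[0,0,2.4],10],
])

```text
time_s: 5.65
ee_pos: [0.5296, 0.2458, 0.0648]
eef_rot: [3.14, -0.0, -2.177]
force: [-2.6, 5.4, 2.3]
grip_width: 0.0178
```

```bash
python3 - <<'E'
from h import *
s=eyes.camera("side");o=ctrl.get_obs();print(o["time_s"],o["ee_pos"],o["force"],o["grip_width"],o["qpos"])
v=o["ee_pos"][:2]-[.5395,.308];print(np.hypot(*v),np.arctan2(v[1],v[0])+.145+np.pi/2)
crop(s,"pics/sz10.png",300,135,100,75)
c=eyes.camera("top");crop(c,"pics/tz10.png",125,165,100,70)
E
```

```text
5.7 [0.53041839 0.24566494 0.0647824 ] [-0.53632556  4.39649924  0.71529506] 0.017338906426334767 [ 3.70728794e-01  4.93392050e-01  1.53838055e+00  7.87004789e-04
  1.11021858e+00 -2.16860916e+00]
0.06299313928090494 0.00032763021958226446
```

View pics/sz10.png

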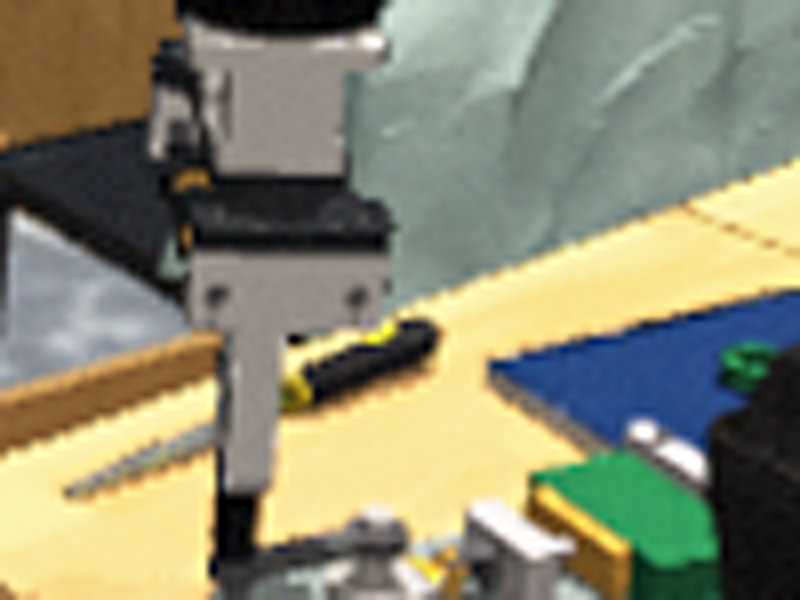

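View pics/tz10.png

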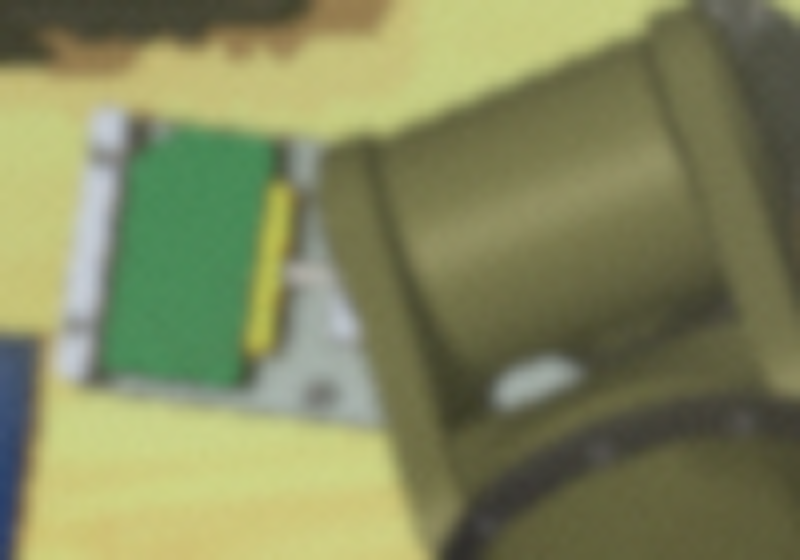

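The pusher carried the block up near the stop, and the crank angle reads about 0. I'll release, then lift away.

Emit:
jog_arm([
  [[0,0,0],[0,0,0],30],
  [[0,0,0],[0,0,0],45],
  [[0,0,0],[0,0,0],50],
  [[0,0,0],[0,0,0],50],
  [[0,0,0],[0,0,0],50],
])

```text
time_s: 6.17
ee_pos: [0.5298, 0.2452, 0.0647]
eef_rot: [3.142, -0.0, -2.178]
force: [0.4, -0.7, 0.6]
grip_width: 0.0473
```

Emit:
jog_arm([
  [[0,0,10],[0,0,0],50],
  [[0,0,30],[0,0,0],50],
  [[0,0,60],[0,0,0],50],
  [[0,0,90],[0,0,0],50],
  [[0,0,120],[0,0,0],50],
])

```text
time_s: 6.58
ee_pos: [0.5297, 0.2452, 0.1869]
eef_rot: [-3.141, 0.0, -2.178]
force: [0.9, -1.0, 0.6]
grip_width: 0.05
```

Emit:
jog_arm([
  [[-20,-30,0],[0,0,0],50],
  [[-40,-60,0],[0,0,0],50],
  [[-60,-90,0],[0,0,0],50],
  [[-80,-120,0],[0,0,0],50],
  [[-100,-150,0],[0,0,0],50],
])

```text
time_s: 7.0
ee_pos: [0.4287, 0.0941, 0.1854]
eef_rot: [-3.141, 0.0, -2.178]
force: [1.0, -0.8, 1.7]
grip_width: 0.0499
```

```bash
python3 - <<'E'
from h import *
c=eyes.camera("top");crop(c,"pics/tz11.png",125,165,100,70)
s=eyes.camera("side");crop(s,"pics/sz11.png",320,165,100,70)
o=ctrl.get_obs();print(o["time_s"],o["ee_pos"],o["force"],o["joint_vel"])
E
```

```text
7.1 [0.42817589 0.09271826 0.18582207] [-0.09040231 -0.32742171  0.15468779] [ 0.0587022   0.06760423 -0.08870763  0.01206901 -0.00816633  0.06866343]
```

View pics/tz11.png

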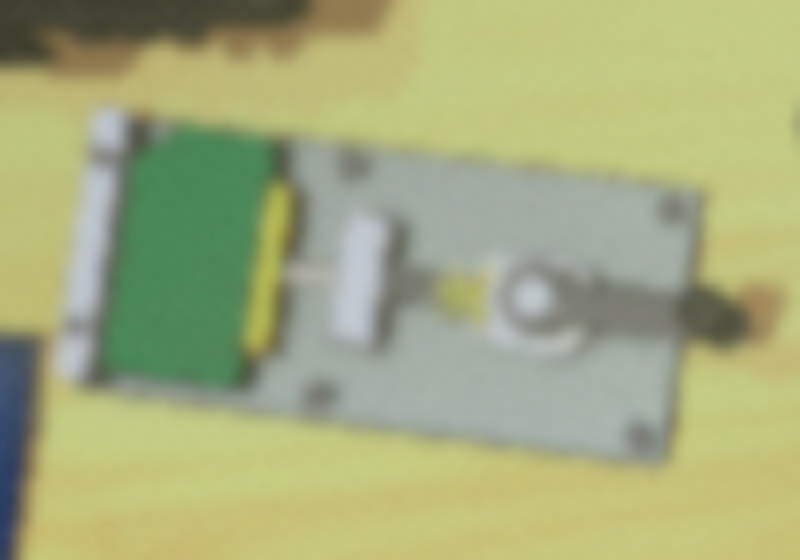

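View pics/sz11.png

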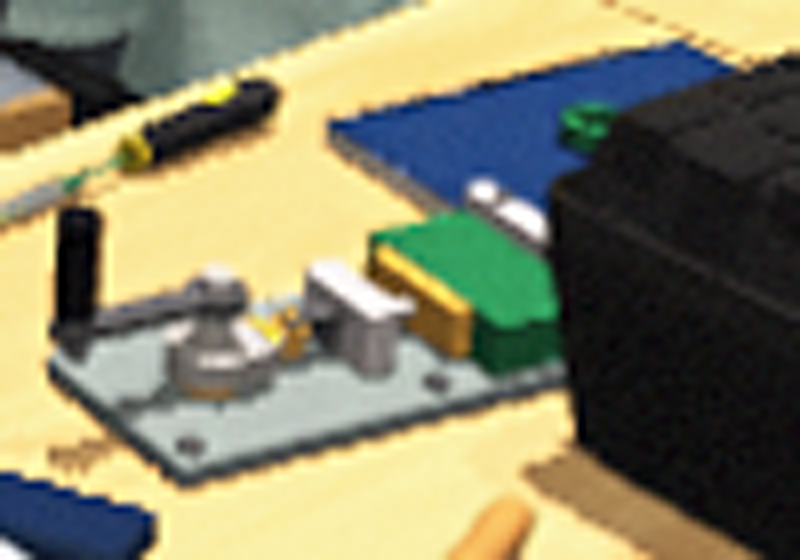

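```bash
python3 - <<'E'
from station import ctrl
print(ctrl.hand_in())
E
```

```text
the job is handed in; nothing more can be done
None
```

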